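# Set the injection pump to full throttle and prime it

## Task

Get the fuel injection pump on the bench ready for bleeding: with a fingertip, push its throttle lever past the half-way detent all the way to the second stop and leave it there, then press the primer plunger on top of the pump right down and let it come back up. Push only, gently: do not pinch or force anything, and leave the loose parts standing round the pump where they are.

Things in the scene. Friction and masses are not known exactly. Their poses are not given: they have to be found in the camera images.
- pump: Aluminium injection pump bolted to a dark steel plate (270 x 150 mm); it does not move. Origin: on the bench, straight below the lever's shaft; z up. Flat top cover at height 125 mm, x -71 to +81 mm, y +-50 mm. The lever points to -x of the shaft; the primer is 58 mm to its +x. Two 10 mm steel stop posts, up to height 149 mm, stand 40 mm from the shaft, either side of the lever.
- throttle (a joint): Lever angle about the vertical shaft: 0 rad first stop (off), 0.5 half-way detent (idle), 1.0 second stop (full). Starts at 0 to 0.15, grows anticlockwise from above: the knob's bearing in the pump's frame is 2.64 + value, so it goes from (-70, +38) to (-70, -38) mm, towards the pump's -y. Friction 2 N at the knob; the sprung detent resists by some 6 N more from 0.2 to 0.35 and from 0.5 to 0.65. It stays at 1.0 when let go.
- throttle_knob (a point): Centre of the upright black knob at the lever's end: a cylinder 18 mm across, 80 mm from the shaft, from height 137 mm to 179 mm above the bench (this point at 158 mm). The lever arm below it is 12 mm wide and its top is at 143 mm. It moves with the lever.
- primer (a joint): Travel of the primer plunger: 0 up, 0.010 m fully down. Spring return; fully down takes about 6 N.
- primer_top (a point): Centre of the top face of the round black primer plunger (32 mm across), which stands upright in a round aluminium collar (48 mm across, top at height 137 mm) on the pump's top cover; this point is at height 151 mm when up. Pressed straight down.
- sender: Loose steel pressure sender standing upright on the bench near the pump, 32 mm across, 58 mm tall; origin at the centre of its underside. Leave alone.
- fitting: Loose brass pipe fitting standing upright on the bench near the pump, 30 mm across, 44 mm tall; origin at the centre of its underside. Leave alone.
- carton: Loose small white carton with a grey band on the bench near the pump, 50 x 85 x 50 mm; origin at the centre of its underside. Leave alone.

How it is judged (in metres and radians):
On the way, in this order (a step that is already met when the one before it is completed fails the run):
1. the throttle lever is at the second stop (value of joint throttle above 0.94 rad), for 0.2 s.
2. the primer plunger is pressed right down (value of joint primer above 0.0075 m), for 0.1 s.
At the end, for the whole second after the job is handed in: The throttle lever rests at the second stop (joint above 0.94 rad of 1.0), the primer plunger has come back up (within 2 mm), and the sender, the fitting and the carton stand upright within 20 mm of where they were (value of joint throttle above 0.94 rad and value of joint primer below 0.002 m and distance of each of sender, fitting, carton from where it was at the start of the episode below 0.02 m and angle between each of sender, fitting, carton's own z axis and vertical below 0.2 rad); the robot touches nothing.
It fails at once if the primer is pressed (over 4 mm) while the throttle lever is not at the second stop (value of joint primer above 0.004 m and value of joint throttle below 0.94 rad).
It fails at once if the lever or the pump is pinched or forced (over 40 N from the fingers) (contact force between the fingers and pump above 40 N).
It fails at once if a loose part is moved more than 20 mm, lifted or knocked over (distance of any of sender, fitting, carton from where it was at the start of the episode above 0.02 m or angle between any of sender, fitting, carton's own z axis and vertical above 0.4 rad).
It also fails if it takes over 42 s, if anything falls off the work surface, if the arm or the gripper's body presses on something with over 40 N, if the wrist force passes 120 N, or if a joint passes its speed limit or range.

## Robot

A 6-joint arm with a two-finger parallel gripper is mounted at the origin on the work surface. World frame = base frame: x ahead of the robot, y to its left, z up, the work surface at z = 0. Lengths are in mm, angles in degrees, forces in N, time in s.
With the tool pointing down it reaches from about 350 to 850 mm from the base axis. Payload 8.1 kg.
Tool frame: the origin (TCP) lies on the mounting face of the last link; the fingertips stand 173 mm ahead of it and the grasp point (between the pads) lies 155 mm ahead of it; z points along the fingers, y is the direction in which the jaws open and shut (so a half turn about z gives the same grasp; the last joint's range is limited). The gripper opens to 85 mm and grips with 20 to 120 N. Pads are 22 mm wide; open, the fingers measure 114 mm over their backs; the gripper's body (76 mm by 85 mm) begins 54 mm behind the grasp point. The pads swing forward as they close: fully open they stand 13 mm farther back than shut.
Start: joints at [-77.2, 7.471, 85.268, -0, 87.261, -4.893], TCP at [182.37, -571.619, 404.692] pointing down, gripper open.
Joint ranges: [-169.43, 169.43], [-51.17, 129.36], [1.28, 143.12], [-76.62, 256.62], [0, 156.53], [-152.29, 152.29]. Speed limits (degrees/s): [136.94, 136.94, 159.86, 180, 180, 180].

## Interface

Orientations are given as [roll, pitch, yaw] about the fixed x, y, z axes, in that order (R = Rz(yaw) Ry(pitch) Rx(roll)).
In Python, from bench import * gives the robot as it stands.
- The arm moves only by the shell command python3 -m jog 'ROWS' [FORCE]. ROWS is JSON, a list of rows, each an object of numbers: "tx", "ty", "tz": the shift along the tool's x, y, z as a fraction of full scale; "ax", "ay", "az": the turn, a rotation vector about the tool's x, y, z as a fraction of full scale; "hand": the opening, from 0 (shut) to 1 (fully open). A call has 1 to 5 rows; each row is the pose to reach, as a shift and turn from the pose commanded when the call began, along the tool's axes at that moment; what a row does not reach only later rows make up. Full scale, the value 1, is 150 mm for a shift and 45 degrees for a turn. A row lasts 1/12 s, in which the tool goes at most 41.7 mm and 7.16 degrees, less where a joint would pass 70% of its speed; a pose out of reach is approached as far as the arm can. A call with a number of a shift or a turn outside -1 to 1 is refused whole. A call with a gripper value outside its range is refused whole. The fingers move at their own pace and stop on an object; FORCE is the grip in N (left out, the last holds). Time passes only in rows, so rows that repeat a pose let the fingers close. It gives the time, the measured TCP pose, the force and the opening at its end, in the units of the state.
- sense(): the state, without advancing time (a new reading comes with each control period).
- snapshot(name): name is "side" or "top"; returns a dict with "pixels" (420x560x3 uint8, red, green, blue), "z_map" (420x560 float32, mm along the optical axis (not along the pixel's ray), 0 where there is no reading), "intrinsics" (3x3 intrinsics, pixels), "R" (3x3) and "t" (3): a world point X has camera coordinates R X + t. Camera axes: x right, y down, z forward; pixel columns grow to the right and rows downward; lengths in mm; the calibration is good to about 2 mm. A picture is of the moment at which its call begins.
- hand_in(): hands the job in, once; it reports no verdict.
The state is a dict: "time": time; "joint_pos": joint angles; "qd": joint speeds; "joint_efforts": joint torques, N m; "tool_pos": TCP position; "tcp_rot": TCP orientation; "ft_force": force on the tool from outside, world axes, zero at the start; "wrist_torque": the same for the moment, N m; "finger_gap": finger opening in mm.
Only numpy, scipy, OpenCV 4.12 (cv2) and the standard library are available. Lean on these libraries where they do the work, as an engineer would, in place of code of your own. Each camera call takes 0.05 s, during which the arm holds its last target.

## Working session

There is one attempt and no reset: what is moved stays moved. The work goes in short steps, Python scripts to look and compute and a shell command to move; the robot and the scene stay as the last step left them, time stands still between calls to the robot, and variables do not carry over. Pictures are saved under pics/ and viewed, and the job is handed in when it is done.

```bash
mkdir -p pics
cat > h.py <<'E'
from bench import *
import numpy as np, cv2
def save(n,f):
    s=snapshot(n); cv2.imwrite(f,s["pixels"][:,:,::-1]); return s
def pts(s):
    K=np.array(s["intrinsics"]);z=s["z_map"];v,u=np.mgrid[:z.shape[0],:z.shape[1]]
    c=np.stack([(u-K[0,2])/K[0,0]*z,(v-K[1,2])/K[1,1]*z,z],-1)
    return (c-np.array(s["t"]))@np.array(s["R"])
E
python3 - <<'E'
from h import *
import pickle
d={n:save(n,f"pics/{n}0.png") for n in("side","top")}
pickle.dump(d,open("d0.pkl","wb"))
print(sense())
for n in d: print(n,d[n]["intrinsics"],-np.array(d[n]["R"]).T@d[n]["t"])
E
```

```text
{'time': 0.1, 'joint_pos': array([-7.71984562e+01,  7.51154296e+00,  8.53248388e+01,  1.47650715e-03,
        8.72599799e+01, -4.89185073e+00]), 'qd': array([-0.0727383 , -0.13861391, -0.1028611 ,  0.01309002,  0.04423714,
       -0.06231706]), 'joint_efforts': array([ 1.99815928e-03, -5.70948672e+01, -5.01943874e+01, -6.97705514e-05,
        8.16082262e-03,  5.95499500e-05]), 'tool_pos': array([ 182.34586453, -571.40275934,  403.72388404]), 'tcp_rot': array([-1.79904115e+02, -9.68658908e-03,  1.76933146e+01]), 'ft_force': array([ 0.02442652,  0.23662858, -0.48082591]), 'wrist_torque': array([ 0.02083111, -0.03322585, -0.0338406 ]), 'finger_gap': 85.45880482860066}
side [[424.54474582   0.         281.06456733]
 [  0.         424.54474582 205.80253866]
 [  0.           0.           1.        ]] [470.05452109 672.56364757 598.91432202]
top [[396.1001106    0.         281.81109165]
 [  0.         396.1001106  211.01787462]
 [  0.           0.           1.        ]] [426.57586146  46.815375   964.76533828]
```

View pics/top0.png

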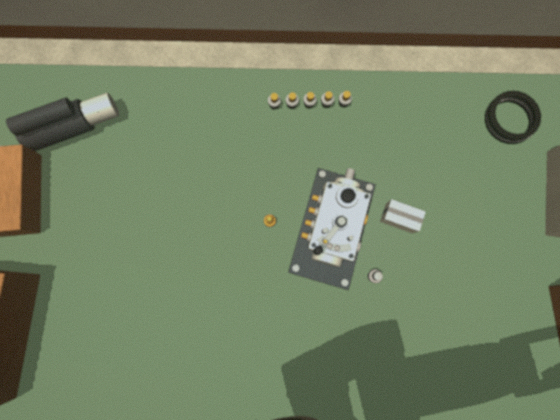

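View pics/side0.png

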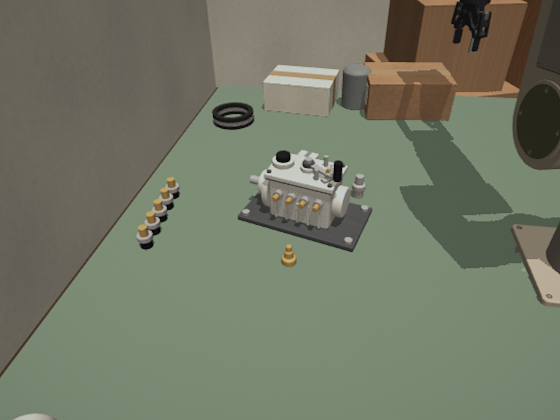

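The top view shows the primer at about (347,195), the shaft at (341,221) and the knob at (318,250). The fitting is at (270,220), the sender at (375,275) and the carton at (405,215). Next I turn these into positions.

Run:
```python
from h import *
import pickle
d=pickle.load(open("d0.pkl","rb"))
s=d["top"];P=pts(s)
im=s["pixels"][150:300,240:440][:,:,::-1]
cv2.imwrite("pics/crop0.png",cv2.resize(im,None,fx=4,fy=4,interpolation=cv2.INTER_CUBIC))
g=s["pixels"].max(2)
for nm,(u,v) in dict(primer=(347,195),shaft=(341,221),knob=(318,250),fit=(270,220),send=(375,275),cart=(405,215)).items(): print(nm,P[v,u].round(1))
h=P[...,2]
def blob(m,near):
    n,l,st,c=cv2.connectedComponentsWithStats(m.astype(np.uint8))
    i=1+np.argmin(np.linalg.norm(c[1:]-near,axis=1)); mm=l==i
    print(near,c[i].round(1),st[i,4],np.median(P[mm],0).round(1),P[mm].mean(0).round(1))
blob((g<70)&(h>120),(347,195));blob((g<70)&(h>120),(318,250))
# pump cover rect
m=(abs(h-125)<5);n,l,st,c=cv2.connectedComponentsWithStats(m.astype(np.uint8));i=1+np.argmax(st[1:,4])
q=P[l==i][:,:2].astype(np.float32);print("cover",cv2.minAreaRect(q),st[i,4])
# plate
x=P[...,:2];m=(h>3)&(h<40)&(g<75)
n,l,st,c=cv2.connectedComponentsWithStats(m.astype(np.uint8));i=1+np.argmax(st[1:,4]*(abs(c[1:,0]-335)<40))
print("plate",cv2.minAreaRect(P[l==i][:,:2].astype(np.float32)),st[i,4])
def ray(s,u,v,z):
    K=np.array(s["intrinsics"]);R=np.array(s["R"]);c=-R.T@s["t"];r=R.T@np.linalg.solve(K,[u,v,1]);return c+r*(z-c[2])/r[2]
print("bolts",[ray(s,u,v,12).round(1) for u,v in((322,174),(370,187),(296,268),(345,283))])
```

```text
primer [601.7 -99.7 151.4]
shaft [546.4 -86.6 150.6]
knob [483.6 -35.6 177.6]
fit [562.2  63.1  42.5]
send [ 437.5 -177.5   57.8]
cart [ 577.8 -254.    49.7]
(347, 195) [347.7 195.3] 121 [ 601.7 -101.6  150.3] [ 601.4 -101.4  150.5]
(318, 250) [317.5 250. ] 43 [483.6 -35.4 177.6] [483.6 -34.7 176.9]
cover ((551.1077880859375, -87.62042236328125), (100.0098876953125, 152.26475524902344), 74.65679931640625) 2328
plate ((864.9405517578125, -116.37060546875), (15.772420883178711, 4.848167896270752), 80.18778228759766) 14
bolts [array([684.1, -63.4,  12. ]), array([ 652.9, -182.2,   12. ]), array([ 4.52e+02, -4.00e-01,  1.20e+01]), array([ 418.4, -116.9,   12. ])]
```

View pics/crop0.png

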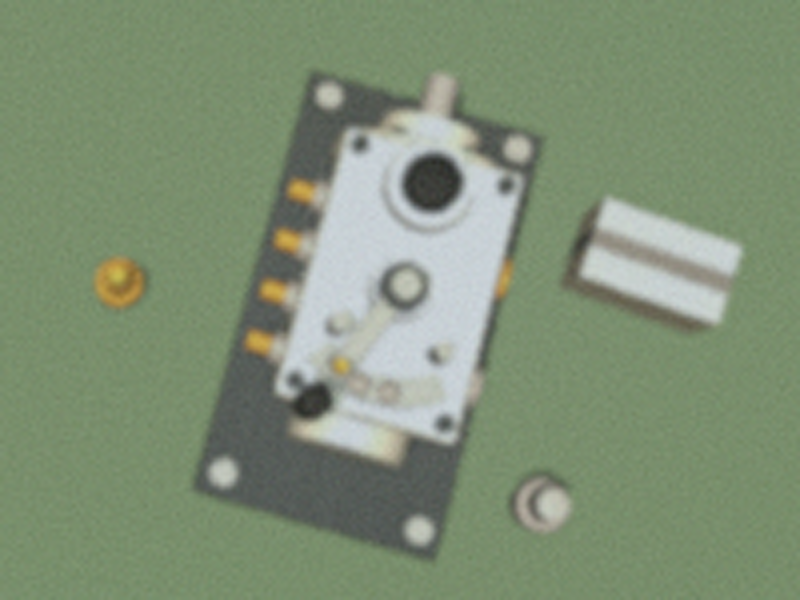

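```bash
python3 -m jog '[{"tx":0.15,"ty":-0.14,"hand":0},{"tx":0.35,"ty":-0.33,"hand":0},{"tx":0.55,"ty":-0.52,"hand":0},{"tx":0.72,"ty":-0.68,"hand":0},{"tx":0.78,"ty":-0.75,"hand":0}]' 40
```

```text
invalid input at $[0]: expected keys tx, ty, tz, ax, ay, az, hand
```

```bash
python3 -m jog '[{"tx":0.15,"ty":-0.14,"tz":0,"ax":0,"ay":0,"az":0,"hand":0},{"tx":0.35,"ty":-0.33,"tz":0,"ax":0,"ay":0,"az":0,"hand":0},{"tx":0.55,"ty":-0.52,"tz":0,"ax":0,"ay":0,"az":0,"hand":0},{"tx":0.72,"ty":-0.68,"tz":0,"ax":0,"ay":0,"az":0,"hand":0},{"tx":0.78,"ty":-0.75,"tz":0,"ax":0,"ay":0,"az":0,"hand":0}]' 40
```

```text
time: 0.52
tool_pos: [261.3, -425.7, 404.1]
tcp_rot: [-179.9, -0.1, 17.8]
ft_force: [0.3, 0.5, -0.6]
finger_gap: 25.8
```

```bash
for i in 1; do python3 -m jog '[{"tx":0.18,"ty":-0.17,"tz":0,"ax":0,"ay":0,"az":0,"hand":0},{"tx":0.36,"ty":-0.34,"tz":0,"ax":0,"ay":0,"az":0,"hand":0},{"tx":0.55,"ty":-0.52,"tz":0,"ax":0,"ay":0,"az":0,"hand":0},{"tx":0.74,"ty":-0.7,"tz":0,"ax":0,"ay":0,"az":0,"hand":0},{"tx":0.93,"ty":-0.88,"tz":0,"ax":0,"ay":0,"az":0,"hand":0}]' ; python3 -m jog '[{"tx":0.18,"ty":-0.17,"tz":0,"ax":0,"ay":0,"az":0,"hand":0},{"tx":0.36,"ty":-0.34,"tz":0,"ax":0,"ay":0,"az":0,"hand":0},{"tx":0.55,"ty":-0.52,"tz":0,"ax":0,"ay":0,"az":0,"hand":0},{"tx":0.74,"ty":-0.7,"tz":0,"ax":0,"ay":0,"az":0,"hand":0},{"tx":0.93,"ty":-0.88,"tz":0,"ax":0,"ay":0,"az":0,"hand":0}]'; done
python3 -m jog '[{"tx":0.12,"ty":-0.11,"tz":0,"ax":0,"ay":0,"az":0.14,"hand":0},{"tx":0.24,"ty":-0.22,"tz":0,"ax":0,"ay":0,"az":0,"hand":0},{"tx":0.36,"ty":-0.34,"tz":0,"ax":0,"ay":0,"az":0,"hand":0},{"tx":0.44,"ty":-0.44,"tz":0,"ax":0,"ay":0,"az":0,"hand":0},{"tx":0.48,"ty":-0.48,"tz":0,"ax":0,"ay":0,"az":0,"hand":0}]'
```

```text
time: 0.93
tool_pos: [352.7, -259.3, 404.5]
tcp_rot: [180.0, 0.0, 17.6]
ft_force: [1.2, -1.2, -0.3]
finger_gap: -0.2
time: 1.35
tool_pos: [445.7, -91.0, 404.7]
tcp_rot: [180.0, -0.0, 17.7]
ft_force: [0.7, -0.9, 0.6]
finger_gap: -0.2
time: 1.77
tool_pos: [492.5, -0.3, 404.3]
tcp_rot: [-180.0, 0.0, 17.8]
ft_force: [0.3, -0.2, -0.4]
finger_gap: -0.2
```

```bash
python3 -m jog '[{"tx":0,"ty":0,"tz":0,"ax":0,"ay":0,"az":-0.15,"hand":0},{"tx":0,"ty":0,"tz":0,"ax":0,"ay":0,"az":-0.3,"hand":0},{"tx":0,"ty":0,"tz":0,"ax":0,"ay":0,"az":-0.45,"hand":0},{"tx":0,"ty":0,"tz":0,"ax":0,"ay":0,"az":-0.6,"hand":0},{"tx":0,"ty":0,"tz":0,"ax":0,"ay":0,"az":-0.75,"hand":0}]'; python3 -m jog '[{"tx":0,"ty":0,"tz":0,"ax":0,"ay":0,"az":-0.15,"hand":0},{"tx":0,"ty":0,"tz":0,"ax":0,"ay":0,"az":-0.3,"hand":0},{"tx":0,"ty":0,"tz":0,"ax":0,"ay":0,"az":-0.45,"hand":0},{"tx":0,"ty":0,"tz":0,"ax":0,"ay":0,"az":-0.52,"hand":0},{"tx":0,"ty":0,"tz":0,"ax":0,"ay":0,"az":-0.52,"hand":0}]'
python3 - <<'E'
from h import *
s=save("side","pics/side1.png"); im=s["pixels"][:320,180:480][:,:,::-1]
cv2.imwrite("pics/c1.png",cv2.resize(im,(560,600)))
print(sense()["tool_pos"],sense()["tcp_rot"],sense()["ft_force"])
t=snapshot("top")
for n,s in(("side",s),("top",t)):
    P=pts(s);p=sense()["tool_pos"];m=(np.hypot(P[...,0]-p[0],P[...,1]-p[1])<25)&(P[...,2]<330)&(P[...,2]>195)&(s["z_map"]>0)
    q=P[m];print(n,len(q));
    if len(q):
        l=q[q[:,2]<np.percentile(q[:,2],15)];print(np.percentile(q[:,2],[0,2,5]),l.min(0),l.max(0))
E
```

```text
time: 2.18
tool_pos: [491.9, -2.9, 404.4]
tcp_rot: [-180.0, 0.0, 51.7]
ft_force: [0.2, -0.3, -0.3]
finger_gap: -0.3
time: 2.6
tool_pos: [491.8, -2.9, 404.5]
tcp_rot: [-180.0, 0.0, 75.0]
ft_force: [-0.1, -0.8, -0.7]
finger_gap: 0.0
[491.85825824  -2.79574843 404.50556413] [-1.79982550e+02  2.39340635e-02  7.47334793e+01] [-0.1077973   0.64117276 -0.16765302]
side 1076
[230.77949076 237.03351918 241.59961924] [475.42749242  -6.43397176 230.77949076] [504.5502852   13.26266681 253.63517802]
top 0
```

View pics/c1.png

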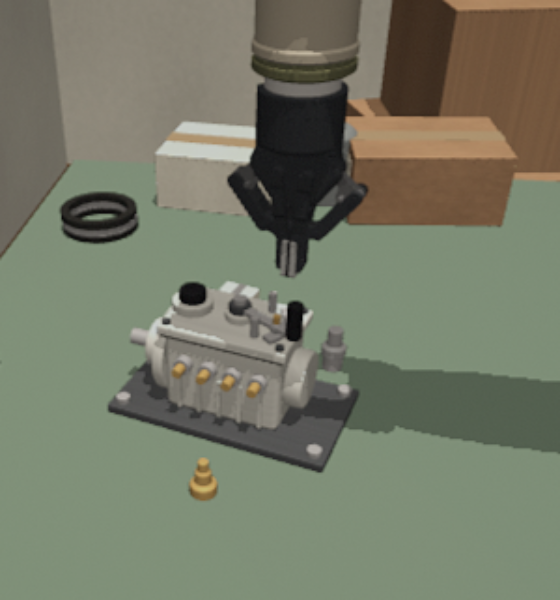

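Gripper is shut and the tips are at z≈231, as predicted, beside the knob on the +y side (crop around (290,270), knob at (295,320)). I'll go down to a tip height of about 155.

```bash
python3 -m jog '[{"tx":0,"ty":0,"tz":0.12,"ax":0,"ay":0,"az":0,"hand":0},{"tx":0,"ty":0,"tz":0.26,"ax":0,"ay":0,"az":0,"hand":0},{"tx":0,"ty":0,"tz":0.4,"ax":0,"ay":0,"az":0,"hand":0},{"tx":0,"ty":0,"tz":0.5,"ax":0,"ay":0,"az":0,"hand":0},{"tx":0,"ty":0,"tz":0.51,"ax":0,"ay":0,"az":0,"hand":0}]'; python3 -m jog '[{"tx":-0.03,"ty":0,"tz":0,"ax":0,"ay":0,"az":0,"hand":0},{"tx":-0.06,"ty":0,"tz":0,"ax":0,"ay":0,"az":0,"hand":0},{"tx":-0.06,"ty":0,"tz":0,"ax":0,"ay":0,"az":0,"hand":0}]'
python3 - <<'E'
from h import *
for n in("side","top"):
    s=save(n,"pics/x.png"); 
    im=(s["pixels"][100:250,240:440] if n=="side" else s["pixels"][150:300,240:440])[:,:,::-1]
    cv2.imwrite(f"pics/{n}2.png",cv2.resize(im,None,fx=4,fy=4))
E
```

```text
time: 3.12
tool_pos: [490.6, -2.2, 324.6]
tcp_rot: [-179.7, 0.1, 74.7]
ft_force: [-0.4, -0.8, -0.5]
finger_gap: -0.4
time: 3.37
tool_pos: [490.0, -11.7, 329.8]
tcp_rot: [179.9, 0.0, 74.8]
ft_force: [-0.8, 0.1, -0.6]
finger_gap: -0.1
```

View pics/side2.png

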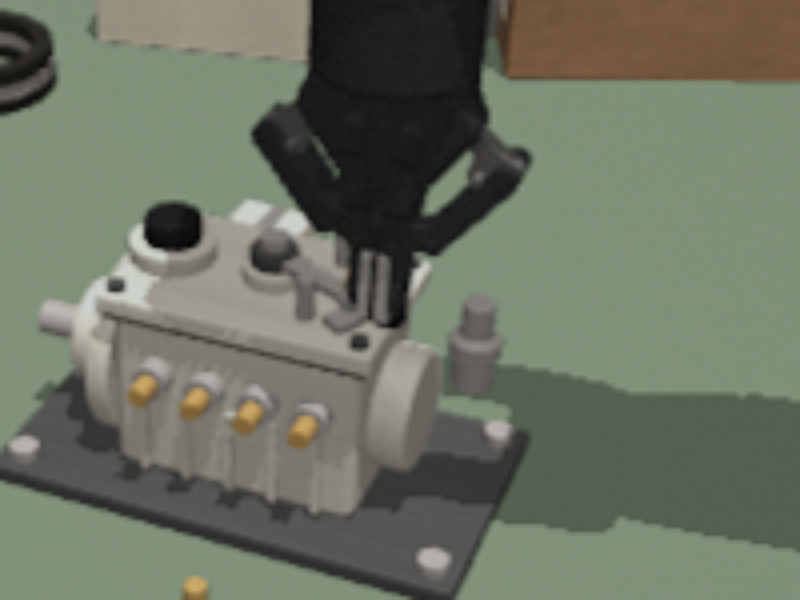

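The fingertip (around (380,290) in the crop) stands in front of the knob at its height, clear of the cover. I'll push gently along -tool x.

```bash
python3 -m jog '[{"tx":-0.04,"ty":0,"tz":0,"ax":0,"ay":0,"az":0,"hand":0},{"tx":-0.07,"ty":0,"tz":0,"ax":0,"ay":0,"az":0,"hand":0},{"tx":-0.1,"ty":0,"tz":0,"ax":0,"ay":0,"az":0,"hand":0},{"tx":-0.12,"ty":0,"tz":0,"ax":0,"ay":0,"az":0,"hand":0},{"tx":-0.14,"ty":0,"tz":0,"ax":0,"ay":0,"az":0,"hand":0}]'; python3 -m jog '[{"tx":-0.02,"ty":0,"tz":0,"ax":0,"ay":0,"az":0,"hand":0},{"tx":-0.04,"ty":0,"tz":0,"ax":0,"ay":0,"az":0,"hand":0},{"tx":-0.06,"ty":0,"tz":0,"ax":0,"ay":0,"az":0,"hand":0},{"tx":-0.08,"ty":0,"tz":0,"ax":0,"ay":0,"az":0,"hand":0},{"tx":-0.1,"ty":0,"tz":0,"ax":0,"ay":0,"az":0,"hand":0}]'
```

```text
time: 3.88
tool_pos: [483.6, -30.3, 328.2]
tcp_rot: [-179.9, -0.2, 74.9]
ft_force: [-4.3, 9.7, 3.0]
finger_gap: 0.3
time: 4.3
tool_pos: [480.1, -46.1, 328.3]
tcp_rot: [180.0, 0.0, 74.8]
ft_force: [-0.7, 3.0, 0.5]
finger_gap: -0.3
```

```bash
python3 -m jog '[{"tx":-0.02,"ty":0,"tz":0,"ax":0,"ay":0,"az":0,"hand":0},{"tx":-0.04,"ty":0,"tz":0,"ax":0,"ay":0,"az":0,"hand":0},{"tx":-0.06,"ty":0,"tz":0,"ax":0,"ay":0,"az":0,"hand":0},{"tx":-0.08,"ty":0,"tz":0,"ax":0,"ay":0,"az":0,"hand":0},{"tx":-0.1,"ty":0,"tz":0,"ax":0,"ay":0,"az":0,"hand":0}]'; python3 -m jog '[{"tx":-0.02,"ty":0,"tz":0,"ax":0,"ay":0,"az":0,"hand":0},{"tx":-0.04,"ty":0,"tz":0,"ax":0,"ay":0,"az":0,"hand":0},{"tx":-0.06,"ty":0,"tz":0,"ax":0,"ay":0,"az":0,"hand":0},{"tx":-0.08,"ty":0,"tz":0,"ax":0,"ay":0,"az":0,"hand":0},{"tx":-0.1,"ty":0,"tz":0,"ax":0,"ay":0,"az":0,"hand":0}]'
```

```text
time: 4.72
tool_pos: [476.1, -60.1, 328.3]
tcp_rot: [-180.0, -0.0, 74.9]
ft_force: [-0.7, 2.0, 2.0]
finger_gap: -0.5
time: 5.13
tool_pos: [472.5, -74.8, 328.4]
tcp_rot: [179.9, -0.0, 74.8]
ft_force: [3.5, 2.4, -0.3]
finger_gap: -0.0
```

```bash
python3 -m jog '[{"tx":-0.015,"ty":0,"tz":0,"ax":0,"ay":0,"az":0,"hand":0},{"tx":-0.03,"ty":0,"tz":0,"ax":0,"ay":0,"az":0,"hand":0},{"tx":-0.04,"ty":0,"tz":0,"ax":0,"ay":0,"az":0,"hand":0},{"tx":-0.04,"ty":0,"tz":0,"ax":0,"ay":0,"az":0,"hand":0}]'; python3 -m jog '[{"tx":-0.01,"ty":0,"tz":0,"ax":0,"ay":0,"az":0,"hand":0},{"tx":-0.015,"ty":0,"tz":0,"ax":0,"ay":0,"az":0,"hand":0},{"tx":-0.015,"ty":0,"tz":0,"ax":0,"ay":0,"az":0,"hand":0}]'
python3 - <<'E'
from h import *
for n in("side","top"):
    s=save(n,"pics/x.png"); 
    im=(s["pixels"][100:250,240:440] if n=="side" else s["pixels"][150:300,240:440])[:,:,::-1]
    cv2.imwrite(f"pics/{n}3.png",cv2.resize(im,None,fx=4,fy=4))
E
```

```text
time: 5.47
tool_pos: [470.7, -80.6, 328.4]
tcp_rot: [180.0, 0.0, 74.8]
ft_force: [0.5, 0.4, 0.7]
finger_gap: 0.0
time: 5.72
tool_pos: [470.2, -82.5, 328.3]
tcp_rot: [180.0, -0.0, 74.8]
ft_force: [1.8, 2.5, 0.9]
finger_gap: 0.2
```

View pics/side3.png

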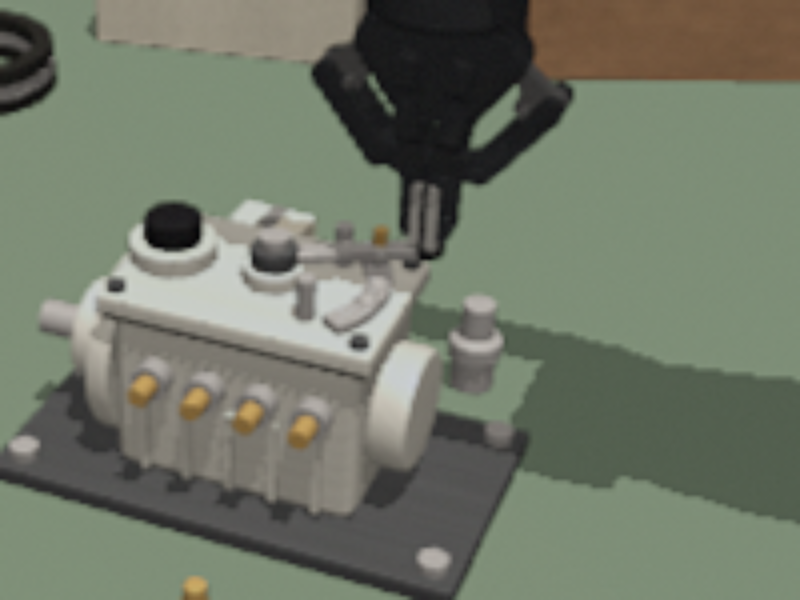

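The lever has swung across but still shows a gap to the far post (around (343,235)). I'll keep pushing in about 1.5 mm steps until the force rises.

```bash
for k in 1; do python3 -m jog '[{"tx":-0.01,"ty":0,"tz":0,"ax":0,"ay":0,"az":0,"hand":0},{"tx":-0.01,"ty":0,"tz":0,"ax":0,"ay":0,"az":0,"hand":0},{"tx":-0.01,"ty":0,"tz":0,"ax":0,"ay":0,"az":0,"hand":0}]'; python3 -m jog '[{"tx":-0.01,"ty":0,"tz":0,"ax":0,"ay":0,"az":0,"hand":0},{"tx":-0.01,"ty":0,"tz":0,"ax":0,"ay":0,"az":0,"hand":0},{"tx":-0.01,"ty":0,"tz":0,"ax":0,"ay":0,"az":0,"hand":0}]'; done
```

```text
time: 6.07
tool_pos: [469.7, -83.9, 328.2]
tcp_rot: [-180.0, 0.0, 74.8]
ft_force: [2.2, 1.1, 1.2]
finger_gap: 0.1
time: 6.32
tool_pos: [469.6, -84.6, 328.2]
tcp_rot: [180.0, -0.1, 74.9]
ft_force: [4.7, 7.5, 1.2]
finger_gap: -0.4
```

```bash
python3 -m jog '[{"tx":-0.004,"ty":0,"tz":0,"ax":0,"ay":0,"az":0,"hand":0},{"tx":-0.006,"ty":0,"tz":0,"ax":0,"ay":0,"az":0,"hand":0},{"tx":-0.006,"ty":0,"tz":0,"ax":0,"ay":0,"az":0,"hand":0},{"tx":-0.006,"ty":0,"tz":0,"ax":0,"ay":0,"az":0,"hand":0}]'
```

```text
time: 6.65
tool_pos: [469.5, -84.9, 328.2]
tcp_rot: [180.0, -0.2, 74.9]
ft_force: [5.3, 10.5, 0.8]
finger_gap: -0.1
```

The force is rising and the tip has stopped moving, so the lever is on the stop. I'll back off, raise and check.

```bash
python3 -m jog '[{"tx":0.06,"ty":0,"tz":0,"ax":0,"ay":0,"az":0,"hand":0},{"tx":0.15,"ty":0,"tz":0,"ax":0,"ay":0,"az":0,"hand":0},{"tx":0.2,"ty":0,"tz":-0.1,"ax":0,"ay":0,"az":0,"hand":0},{"tx":0.2,"ty":0,"tz":-0.3,"ax":0,"ay":0,"az":0,"hand":0},{"tx":0.2,"ty":0,"tz":-0.4,"ax":0,"ay":0,"az":0,"hand":0}]'; python3 -m jog '[{"tx":0.27,"ty":0,"tz":0,"ax":0,"ay":0,"az":0,"hand":0},{"tx":0.54,"ty":0,"tz":0,"ax":0,"ay":0,"az":0,"hand":0},{"tx":0.8,"ty":0,"tz":0,"ax":0,"ay":0,"az":0,"hand":0},{"tx":0.8,"ty":0,"tz":0,"ax":0,"ay":0,"az":0,"hand":0}]'
python3 - <<'E'
from h import *
s=snapshot("top");P=pts(s)
cv2.imwrite("pics/top4.png",cv2.resize(s["pixels"][150:300,240:440][:,:,::-1],None,fx=4,fy=4))
g=s["pixels"].max(2);m=((g<70)&(P[...,2]>165)&(P[...,2]<190)).astype(np.uint8)
n,l,st,c=cv2.connectedComponentsWithStats(m)
for i in range(1,n):
    if st[i,4]>15:
        q=P[l==i].mean(0)-[546.3,-86.3,0];b=np.degrees(np.arctan2(q[1],q[0]))%360+15.3
        print(c[i],st[i,4],q,np.hypot(*q[:2]),np.radians(b)-2.64)
E
```

```text
time: 7.07
tool_pos: [476.9, -56.9, 390.0]
tcp_rot: [-180.0, 0.1, 74.9]
ft_force: [0.1, -0.1, 0.9]
finger_gap: 0.1
time: 7.4
tool_pos: [508.7, 63.6, 388.0]
tcp_rot: [-180.0, -0.1, 75.1]
ft_force: [0.0, -0.1, 0.1]
finger_gap: -0.1
[352.03225806 258.43548387] 62 [-78.40236173 -16.94264429 176.84547864] 80.212115798153 0.9814540575942994
```

View pics/top4.png

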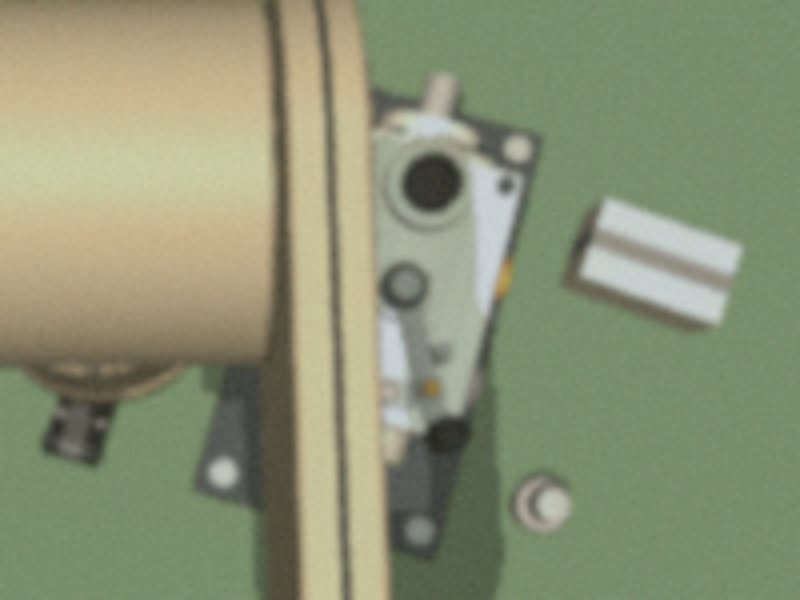

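Lever reads 0.98 and its arm lies against the far post (knob at (445,435) in the crop). Now to the primer at (602,-102).

```bash
python3 -m jog '[{"tx":-0.18,"ty":0.18,"tz":0,"ax":0,"ay":0,"az":0,"hand":0},{"tx":-0.36,"ty":0.36,"tz":0,"ax":0,"ay":0,"az":0,"hand":0},{"tx":-0.54,"ty":0.54,"tz":0,"ax":0,"ay":0,"az":0,"hand":0},{"tx":-0.72,"ty":0.72,"tz":0,"ax":0,"ay":0,"az":0,"hand":0},{"tx":-0.9,"ty":0.89,"tz":0,"ax":0,"ay":0,"az":0,"hand":0}]';  python3 -m jog '[{"tx":0,"ty":0,"tz":0.08,"ax":0,"ay":0,"az":0,"hand":0},{"tx":0,"ty":0,"tz":0.16,"ax":0,"ay":0,"az":0,"hand":0},{"tx":0,"ty":0,"tz":0.22,"ax":0,"ay":0,"az":0,"hand":0},{"tx":0,"ty":0,"tz":0.26,"ax":0,"ay":0,"az":0,"hand":0},{"tx":0,"ty":0,"tz":0.26,"ax":0,"ay":0,"az":0,"hand":0}]'
python3 - <<'E'
from h import *
s=snapshot("side");cv2.imwrite("pics/side5.png",cv2.resize(s["pixels"][100:250,200:400][:,:,::-1],None,fx=4,fy=4))
print(sense()["tool_pos"])
E
```

```text
time: 7.87
tool_pos: [602.0, -109.2, 387.7]
tcp_rot: [-179.9, 0.1, 74.8]
ft_force: [0.5, 0.8, 0.1]
finger_gap: -0.3
time: 8.28
tool_pos: [600.8, -105.6, 346.7]
tcp_rot: [-179.8, 0.0, 74.9]
ft_force: [1.2, 0.3, -0.9]
finger_gap: 0.2
[ 601.1629631  -105.6482643   347.96669172]
```

View pics/side5.png

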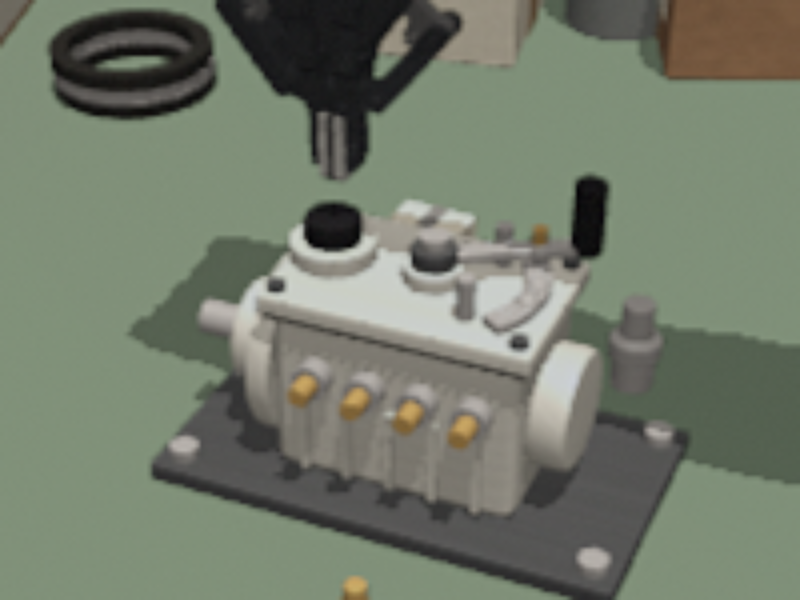

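The tip hangs above the plunger (crop (335,175) above (333,220)). I'll shift 4 mm to centre it and press slowly.

```bash
python3 -m jog '[{"tx":0.02,"ty":0,"tz":0.04,"ax":0,"ay":0,"az":0,"hand":0},{"tx":0.026,"ty":0,"tz":0.08,"ax":0,"ay":0,"az":0,"hand":0},{"tx":0.026,"ty":0,"tz":0.12,"ax":0,"ay":0,"az":0,"hand":0},{"tx":0.026,"ty":0,"tz":0.16,"ax":0,"ay":0,"az":0,"hand":0},{"tx":0.026,"ty":0,"tz":0.17,"ax":0,"ay":0,"az":0,"hand":0}]'; python3 -m jog '[{"tx":0,"ty":0,"tz":0.01,"ax":0,"ay":0,"az":0,"hand":0},{"tx":0,"ty":0,"tz":0.02,"ax":0,"ay":0,"az":0,"hand":0},{"tx":0,"ty":0,"tz":0.03,"ax":0,"ay":0,"az":0,"hand":0},{"tx":0,"ty":0,"tz":0.04,"ax":0,"ay":0,"az":0,"hand":0},{"tx":0,"ty":0,"tz":0.04,"ax":0,"ay":0,"az":0,"hand":0}]'
```

```text
time: 8.75
tool_pos: [602.8, -102.6, 322.5]
tcp_rot: [-180.0, -0.0, 74.9]
ft_force: [-0.4, 1.9, 3.6]
finger_gap: -0.0
time: 9.17
tool_pos: [603.0, -102.8, 317.8]
tcp_rot: [180.0, -0.0, 74.8]
ft_force: [-2.5, 2.0, 4.7]
finger_gap: 0.3
```

```bash
python3 -m jog '[{"tx":0,"ty":0,"tz":0.01,"ax":0,"ay":0,"az":0,"hand":0},{"tx":0,"ty":0,"tz":0.02,"ax":0,"ay":0,"az":0,"hand":0},{"tx":0,"ty":0,"tz":0.02,"ax":0,"ay":0,"az":0,"hand":0}]'; python3 -m jog '[{"tx":0,"ty":0,"tz":0.01,"ax":0,"ay":0,"az":0,"hand":0},{"tx":0,"ty":0,"tz":0.01,"ax":0,"ay":0,"az":0,"hand":0},{"tx":0,"ty":0,"tz":0.01,"ax":0,"ay":0,"az":0,"hand":0}]'
```

```text
time: 9.42
tool_pos: [603.0, -102.9, 314.8]
tcp_rot: [180.0, -0.0, 74.8]
ft_force: [-2.1, 2.2, 4.8]
finger_gap: -0.1
time: 9.67
tool_pos: [603.1, -102.9, 314.4]
tcp_rot: [179.9, -0.0, 74.8]
ft_force: [-5.9, 3.6, 9.6]
finger_gap: -0.3
```

Force jumps at z 314.4 (bottom stop, about 9.6 mm travel). One more small nudge and a hold, then release.

```bash
python3 -m jog '[{"tx":0,"ty":0,"tz":0.005,"ax":0,"ay":0,"az":0,"hand":0},{"tx":0,"ty":0,"tz":0.005,"ax":0,"ay":0,"az":0,"hand":0},{"tx":0,"ty":0,"tz":0.005,"ax":0,"ay":0,"az":0,"hand":0}]'; python3 -m jog '[{"tx":0,"ty":0,"tz":-0.05,"ax":0,"ay":0,"az":0,"hand":0},{"tx":0,"ty":0,"tz":-0.2,"ax":0,"ay":0,"az":0,"hand":0},{"tx":0,"ty":0,"tz":-0.4,"ax":0,"ay":0,"az":0,"hand":0},{"tx":0,"ty":0,"tz":-0.6,"ax":0,"ay":0,"az":0,"hand":0},{"tx":0,"ty":0,"tz":-0.6,"ax":0,"ay":0,"az":0,"hand":0}]'; python3 -m jog '[{"tx":0.27,"ty":0,"tz":0,"ax":0,"ay":0,"az":0,"hand":0},{"tx":0.54,"ty":0,"tz":0,"ax":0,"ay":0,"az":0,"hand":0},{"tx":0.8,"ty":0,"tz":0,"ax":0,"ay":0,"az":0,"hand":0},{"tx":1,"ty":0,"tz":0,"ax":0,"ay":0,"az":0,"hand":0},{"tx":1,"ty":0,"tz":0,"ax":0,"ay":0,"az":0,"hand":0}]'
python3 - <<'E'
from h import *
import pickle
s=snapshot("top");P=pts(s);P0=pts(pickle.load(open("d0.pkl","rb"))["top"])
cv2.imwrite("pics/top6.png",cv2.resize(s["pixels"][150:300,240:440][:,:,::-1],None,fx=4,fy=4))
s2=snapshot("side");cv2.imwrite("pics/side6.png",cv2.resize(s2["pixels"][100:250,200:400][:,:,::-1],None,fx=4,fy=4))
g=s["pixels"].max(2);m=((g<70)&(P[...,2]>140)&(P[...,2]<190)).astype(np.uint8)
n,l,st,c=cv2.connectedComponentsWithStats(m)
for i in range(1,n):
    if st[i,4]>15:
        q=P[l==i].mean(0)-[546.3,-86.3,0];b=np.degrees(np.arctan2(q[1],q[0]))%360+15.3
        print(c[i],st[i,4],q,np.radians(b)-2.64)
Q=pts(s2)
for n,(x,y) in dict(send=(437.5,-177.5),fit=(562,63),cart=(577,-254)).items():
    for A in(P0,P):
        k=(np.hypot(A[...,0]-x,A[...,1]-y)<60)&(A[...,2]>25)&(A[...,2]<62)&(np.hypot(A[...,0]-546,A[...,1]+86)>105)
        if k.any():print(n,A[k].mean(0).round(1),k.sum())
st=sense();print(st["tool_pos"],st["ft_force"],st["time"])
E
```

```text
time: 9.92
tool_pos: [603.1, -102.9, 314.4]
tcp_rot: [179.9, 0.0, 74.8]
ft_force: [-8.3, 3.4, 15.5]
finger_gap: -0.0
time: 10.33
tool_pos: [604.3, -103.5, 409.9]
tcp_rot: [179.4, 0.0, 74.8]
ft_force: [-0.1, 0.7, 1.8]
finger_gap: 0.1
time: 10.75
tool_pos: [642.9, 47.1, 401.7]
tcp_rot: [-180.0, -0.1, 75.1]
ft_force: [1.0, 0.8, -0.4]
finger_gap: -0.1
send [ 434.6 -179.7   44. ] 153
send [ 434.8 -179.6   44.1] 153
fit [564.2  65.7  36. ] 45
fit [564.3  65.6  36.4] 44
cart [ 575.4 -250.5   47.8] 879
cart [ 575.6 -250.2   47.9] 876
[642.35530826  43.08699525 401.67381219] [-0.045678   -0.13620092 -0.04613702] 10.85
```

View pics/top6.png

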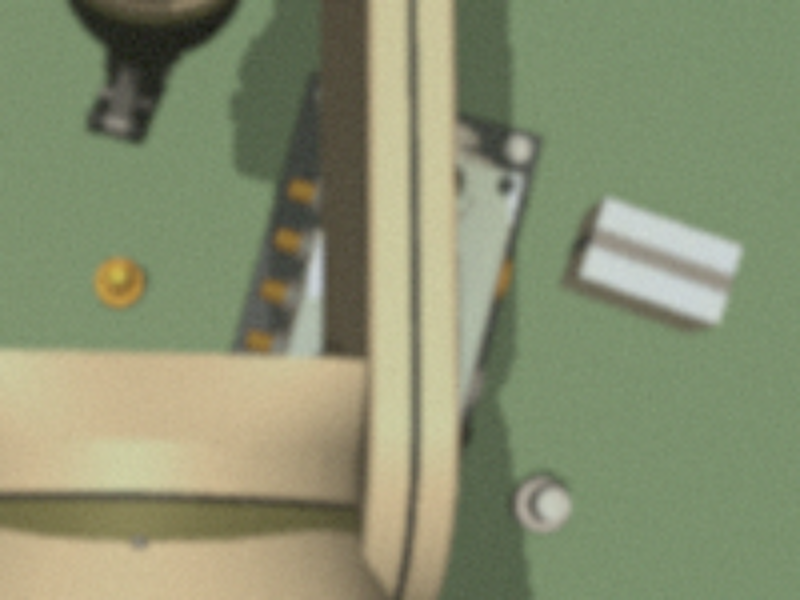

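View pics/side6.png

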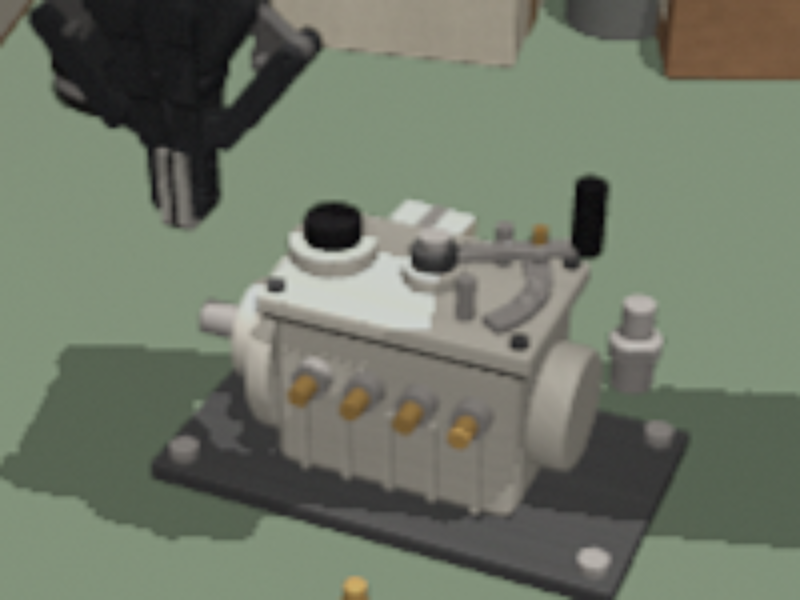

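The side view shows the lever still at the far post (knob at (590,215)) and the plunger back up (333,225). The loose parts haven't moved and the robot is clear, so I'll hand in.

```bash
python3 -c "
from bench import *
print(hand_in())"
```

```text
the job is handed in; nothing more can be done
None
```

I pushed the throttle lever with the shut fingertips, past the detent, to the second stop. Then I pressed the primer right down, released it, moved the arm clear and handed the job in at about 11 s. The system reported no verdict.

- **Throttle:** the top view after the push put the lever at about 0.98 rad. The push ended at about 12 N with the tip no longer advancing, so it was on the stop. The last side view shows the knob in the same place after the primer press. I couldn't re-measure the angle at the end because the arm hid the lever and primer from the top camera.
- **Primer:** it went down about 9.6 mm, by the tip height, and stopped there at up to about 18 N on the wrist. The last side view shows it back up at its earlier height, but I checked that only by eye.
- **Loose parts:** the sender, fitting and carton measure within 0.5 mm of where they started and stand upright.
- **Robot:** it ended well clear of the pump, with the force reading near zero.

No check failed or disagreed with another.

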